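# Turn the parts carousel to the yellow tray

### The arm

A 6-joint arm with a two-finger parallel gripper is mounted at the origin on the work surface. World frame = base frame: x ahead of the robot, y to its left, z up, the work surface at z = 0. Lengths are in m, angles in rad, forces in N, time in s.
With the tool pointing down it reaches from about 0.35 to 0.775 m from the base axis. Payload 7.3 kg.
Tool frame: the origin (TCP) lies at the very end of the fingers, on their centre line; the grasp point (between the pads) lies 19 mm behind it (robot.pinch_z is the distance from the TCP to the grasp point, in m); z points along the fingers, y is the line along which they close (so a half turn about z gives the same grasp; the last joint's range is limited). The gripper opens to 92 mm and grips with 3 to 60 N. Pads are 19 mm wide; open, the fingers measure 130 mm over their backs; the gripper's body (75 mm by 190 mm) begins 47 mm behind the grasp point.
Start: joints at [-1.444, 0.342, 1.524, -0, 1.275, -0.146], TCP at [0.141, -0.506, 0.227] pointing down, gripper open.
Joint ranges: [-2.53, 2.53], [-0.77, 2.02], [0.04, 2.7], [-1, 4.14], [0.28, 2.66], [-3.11, 3.11]. Speed limits (rad/s): [2.57, 2.57, 3.14, 3.14, 3.14, 3.14].

### API

Orientations are given as [roll, pitch, yaw] about the fixed x, y, z axes, in that order (R = Rz(yaw) Ry(pitch) Rx(roll)).
In Python, from cell import robot gives the robot as it stands.
- The arm moves only by the tool move_arm, never from a script. Its argument "motion" is a list of rows, each a list of 6 numbers: the shift along the tool's x, y, z in units of 0.1 m (1.0 is 0.1 m), then the turn, a rotation vector about the tool's x, y, z in units of pi rad (1.0 is pi rad). In form: [[dx, dy, dz, rx, ry, rz], ...]. A call has 1 to 12 rows; each row is the pose to reach, as a shift and turn from the pose commanded when the call began, along the tool's axes at that moment, turning the shorter way round; what a row does not reach only later rows make up. A row lasts 1/8 s, in which the tool goes at most 62.5 mm and 10.7 degrees, less where a joint would pass 70% of its speed; a pose out of reach is approached as far as the arm can. A call with a number of a shift or a turn outside -1 to 1 is refused whole. A call with a gripper value outside its range is refused whole. "fingers" is the opening, from -1 (shut) to 1 (fully open), set as the call begins (left out, the last holds). The fingers move at their own pace and stop on an object; "newtons" is the grip in N (left out, the last holds). Time passes only in rows, so rows that repeat a pose let the fingers close. It gives the time, the measured TCP pose, the force, the opening and the grip force at its end, in the units of the state.
- robot.observe(): the state, without advancing time (a new reading comes with each control period).
- robot.read_camera(name): name is "scene" or "top"; returns a dict with "image" (400x640x3 uint8, red, green, blue), "range_z" (400x640 float32, m along the optical axis (not along the pixel's ray), 0 where there is no reading), "vfov" (degrees; the focal length in pixels is half the picture's height over the tangent of half this angle, whatever the lens; pixels are square), "cx", "cy" (the principal point, pixels), "k1" (the pictures are not rectified: a ray, as slopes to the right and down, at radius r is drawn at 1 + k1 r^2 times it, then the intrinsics apply), "extrinsics" (4x4, takes a point from camera to world coordinates). Camera axes: x right, y up, looking along -z (the intrinsics and any distortion apply to the point x, -y, -z); pixel columns grow to the right and rows downward; lengths in m; the calibration is good to about 2 mm. A picture is of the moment at which its call begins.
- robot.hand_in(): hands the job in; it is judged then, once.
The state is a dict: "time": time; "qpos": joint angles; "qvel": joint speeds; "joint_efforts": joint torques, N m; "tool_pos": TCP position; "tool_rot": TCP orientation; "contact_force": force on the tool from outside, world axes, zero at the start; "torque": the same for the moment, N m; "opening": finger opening in m; "grip_force": force on a finger pad.
Only numpy, scipy, OpenCV 4.12 (cv2) and the standard library are available. Lean on these libraries where they do the work, as an engineer would, in place of code of your own. Each camera call takes 0.05 s, during which the arm holds its last target. There are 200 camera calls.

### The job

Bring the yellow tray of brass nuts round to the orange pointer: gently push one of the carousel's bare spokes with a fingertip until the middle of the yellow tray stands squarely at the pointer, then take the hand away. Push on the spokes only: keep off the trays, do not pinch or spin the wheel, and leave everything else on the bench where it is.

Things in the scene. Friction and masses are not known exactly. Their poses are not given: they have to be found in the camera images.
- foot: The carousel's fixed steel foot, a disc 144 mm across and 10 mm thick, screwed to the bench. Origin: centre of its underside, on the wheel's vertical axis. A flat orange strip 18 mm wide and 4 mm thick runs from it along its own -x axis to the orange pointer.
- pointer (a point): Tip of the orange pointer, a post 30 mm wide and 78 mm high with an arrow head on top, aimed at the wheel's axis. The post and head stand 161 to 195 mm from the axis; this point is 157 mm from the axis and 75 mm above the bench; when the job is done yellow_front lies straight below it.
- wheel: Black hub (48 mm across) with four aluminium spokes along its own +x, -x, +y, -y axes, a tray at the end of each. Origin on the vertical axis at bench height; z up. A spoke is 12 mm wide, 30 to 60 mm above the bench, bare from 24 to 96 mm from the axis; between spokes all is free down to the foot's disc (10 mm above the bench).
- hub_top (a point): Top of the hub, on the axis, 72 mm above the bench. The wheel turns both ways without stops or detents, needs about 3 N sideways at 60 mm from the axis, and stays where it is left when pushed slowly. It is light: over 35 N on it, as from a pinch or a hard knock, is rough.
- yellow_front (a point): Middle of the yellow tray's outer wall: 157 mm from the axis along the wheel's own -x, 37 mm above the bench.
- tray_yellow: The yellow open tray (brass nuts) fixed on the end of the wheel's spoke along the wheel's own -x: 60 mm radially, 64 mm across, from 16 to 48 mm above the bench, reaching from 96 to 156 mm from the axis. Origin: centre of its underside. Not to be touched.
- tray_red: The red open tray (steel pins) fixed on the end of the wheel's spoke along the wheel's own -y: 60 mm radially, 64 mm across, from 16 to 48 mm above the bench, reaching from 96 to 156 mm from the axis. Origin: centre of its underside. Not to be touched.
- tray_blue: The blue open tray (washers) fixed on the end of the wheel's spoke along the wheel's own +x: 60 mm radially, 64 mm across, from 16 to 48 mm above the bench, reaching from 96 to 156 mm from the axis. Origin: centre of its underside. Not to be touched.
- tray_green: The green open tray (wooden plugs) fixed on the end of the wheel's spoke along the wheel's own +y: 60 mm radially, 64 mm across, from 16 to 48 mm above the bench, reaching from 96 to 156 mm from the axis. Origin: centre of its underside. Not to be touched.
- mug: Blue mug, 76 mm across, 90 mm high; origin centre of its underside. Bystander, loose. Leave alone.
- glue: White glue bottle with red cap, 48 mm across, 130 mm high; origin centre of its underside. Bystander, loose. Leave alone.
- tape: Grey roll of tape lying flat, 90 mm across, 25 mm high; origin centre of its underside. Bystander, loose. Leave alone.
- screwdriver: Screwdriver with red handle lying on the bench, up to 40 mm high; it lies along its x axis. Bystander, loose. Leave alone.
- spanner: Steel spanner lying on the bench along its x axis. Bystander, loose. Leave alone.
- tin: Red tin, 86 mm across, 110 mm high; origin centre of its underside. Bystander, loose. Leave alone.

How it is judged:
At the end, for the whole second after the job is handed in: The middle of the yellow tray's outer wall is within 12 mm of the pointer's tip (seen from above), the wheel is at rest, and no bystander is more than 25 mm from where it stood (horizontal distance between yellow_front and pointer below 0.012 m and angular speed of wheel below 0.05 rad/s and distance of each of mug, glue, tape, screwdriver, spanner, tin from where it was at the start of the episode below 0.025 m); the robot touches nothing.
It fails at once if a tray is touched (over 1.5 N) (contact force between any of the fingers, the arm and tray_yellow above 1.5 N or contact force between any of the fingers, the arm and tray_red above 1.5 N or contact force between any of the fingers, the arm and tray_blue above 1.5 N or contact force between any of the fingers, the arm and tray_green above 1.5 N).
It fails at once if the wheel is pinched or struck (over 35 N) (contact force between any of the fingers, the arm and wheel above 35 N).
It fails at once if the wheel is spun faster than 4 rad/s (angular speed of wheel above 4 rad/s).
It fails at once if a bystander is shoved, lifted or carried more than 25 mm (distance of any of mug, glue, tape, screwdriver, spanner, tin from where it was at the start of the episode above 0.025 m).
It also fails if it takes over 48 s, if anything falls off the work surface, if the arm or the gripper's body presses on something with over 40 N, if the wrist force passes 120 N, or if a joint passes its speed limit or range.

## Working session

There is one attempt and no reset: what is moved stays moved. The work goes in short steps, Python scripts to look and compute and a tool call to move; the robot and the scene stay as the last step left them, time stands still between calls to the robot, and variables do not carry over. Pictures are saved under pics/ and viewed, at most 10 in all, crops included, and the job is handed in when it is done.

Besides the shell and the picture viewer there is one more tool, called after "Emit:" as name(argument=value, ...), one argument or row to a line, values as JSON. move_arm: Moves the arm, as the interface text tells. Shifts and turns lie within -1 to 1; 1 stands for 0.1 m of shift or pi rad of turn. Its arguments: {"type":"object","properties":{"motion":{"type":"array"},"fingers":{"type":"number"},"newtons":{"type":"number"}},"required":["motion"]}

```bash
mkdir -p pics; ls
cat > h.py <<'E'
import numpy as np, cv2
from cell import robot
def shot(n):
    c=robot.read_camera(n); im=c["image"]
    return c, im
def ray(c,u,v):
    f=200/np.tan(np.radians(c["vfov"])/2)
    K=np.array([[f,0,c["cx"]],[0,f,c["cy"]],[0,0,1]])
    p=cv2.undistortPoints(np.array([[[u,v]]],float),K,np.array([c["k1"],0,0,0,0],float)) if False else None
    d=np.array([(u-c["cx"])/f,(v-c["cy"])/f]); s=d.copy()
    for _ in range(30): s=d/(1+c["k1"]*(s@s))
    E=np.array(c["extrinsics"]); return E[:3,3],E[:3,:3]@np.array([s[0],-s[1],-1])
def onz(c,u,v,z):
    o,d=ray(c,u,v); return o+d*(z-o[2])/d[2]
E
python3 - <<'E'
from h import *
for n in("top","scene"):
    c,im=shot(n); cv2.imwrite(f"pics/{n}0.png",im[:,:,::-1]); print(n,c["vfov"],c["cx"],c["cy"],c["k1"],np.round(c["extrinsics"],3).tolist())
print(robot.observe())
E
```

```text
pics
top 57.35075363605468 327.57402793431913 202.3913488570068 0.01834221824019342 [[0.011, 0.996, -0.085, 0.513], [-1.0, 0.01, -0.013, -0.045], [-0.012, 0.085, 0.996, 1.163], [0.0, 0.0, 0.0, 1.0]]
scene 48.027069642311346 320.8397961970482 196.171907772335 -0.10597543167005698 [[-0.545, -0.7, 0.461, 1.175], [0.838, -0.452, 0.305, 0.32], [-0.005, 0.553, 0.833, 1.081], [0.0, 0.0, 0.0, 1.0]]
{'time': 0.1, 'qpos': array([-1.44398229e+00,  3.42629619e-01,  1.52490344e+00, -9.60812965e-06,
        1.27538862e+00, -1.46014302e-01]), 'qvel': array([-0.00110986, -0.00194529, -0.00377111, -0.00067009, -0.00027987,
        0.00088353]), 'joint_efforts': array([ 4.05350802e-04, -4.32006776e+01, -2.44692349e+01,  7.17993546e-02,
        5.25965681e-02, -5.92065226e-05]), 'tool_pos': array([ 0.1414309 , -0.50522562,  0.22613292]), 'tool_rot': array([-3.14027644e+00, -1.84277109e-04,  2.72831020e-01]), 'contact_force': array([ 1.09588625,  0.37553045, -0.31683351]), 'torque': array([-0.0375283 ,  0.00792377, -0.02044952]), 'grip_force': 0.0, 'opening': 0.09175609511353791}
```

View pics/top0.png

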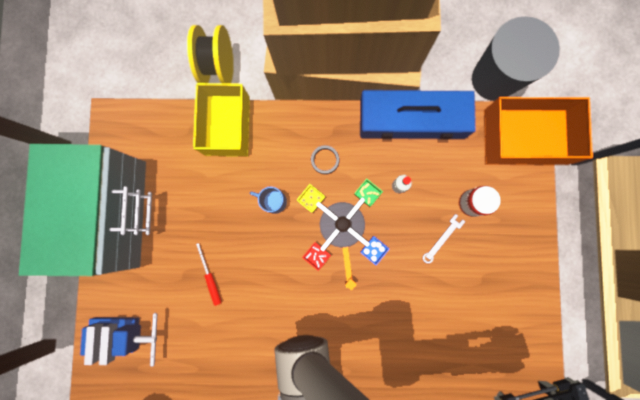

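View pics/scene0.png

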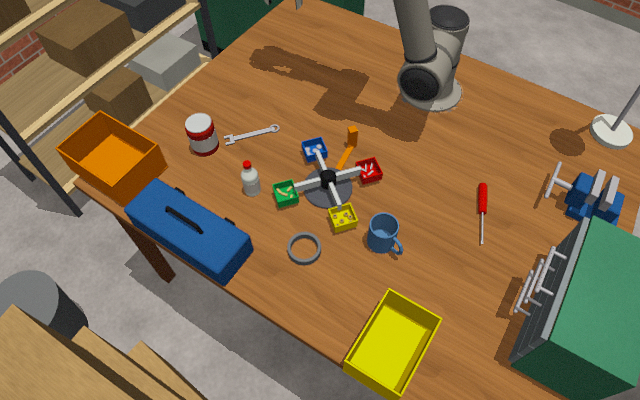

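Top view: hub (343,224), yellow tray (311,198), green (369,192), red (317,256), blue (375,250), pointer (350,284). Mug (271,200), glue (403,183) and tape (325,160) lie around the wheel.

```bash
cat >> h.py <<'E'
def blob(im,lo,hi,u,v,r):
    hsv=cv2.cvtColor(im,cv2.COLOR_RGB2HSV); m=cv2.inRange(hsv,np.array(lo),np.array(hi))
    k=np.zeros_like(m); cv2.circle(k,(int(u),int(v)),r,255,-1); m&=k
    (cu,cv_),(w,h),a=cv2.minAreaRect(cv2.findNonZero(m)); return (cu,cv_),(w,h),cv2.countNonZero(m)
COL=dict(yellow=((24,120,80),(35,255,255)),green=((45,120,50),(80,255,255)),blue=((100,140,60),(125,255,255)),red=((0,190,60),(4,255,255)))
E
python3 - <<'E'
from h import *
c,im=shot("top")
uv=dict(yellow=(311,198),green=(369,192),blue=(375,250),red=(317,256))
P={}
for k,(lo,hi) in COL.items():
    p,s,n=blob(im,lo,hi,*uv[k],24); P[k]=onz(c,*p,.044)[:2]; print(k,p,s,n,P[k].round(4))
H,s,n=blob(im,(0,0,0),(179,255,50),343,224,14); print("hub",H,s,n,onz(c,*H,.070).round(4))
C=np.mean(list(P.values()),0); print("C",C)
for k in P: d=P[k]-C; print(k,np.hypot(*d),np.degrees(np.arctan2(d[1],d[0])))
p,s,n=blob(im,(8,190,120),(22,255,255),350,284,10); q=onz(c,*p,.078)[:2]; d=q-C; print("ptr",p,s,n,q,np.hypot(*d),np.degrees(np.arctan2(d[1],d[0])))
p=(347,257); q=onz(c,*p,.004)[:2]; d=q-C; print("strip",np.degrees(np.arctan2(d[1],d[0])))
cv2.imwrite("pics/crop.png",cv2.resize(im[170:300,240:440],None,fx=4,fy=4,interpolation=cv2.INTER_CUBIC)[:,:,::-1])
for n,z,u,v in(("mug",.09,271,200),("glue",.13,406,181),("tape",.025,325,160)): print(n,onz(c,u,v,z))
E
```

```text
yellow (310.5, 198.0) (20.741973876953125, 21.638233184814453) 423 [0.6214 0.0225]
green (367.98779296875, 192.39024353027344) (20.458763122558594, 19.36554718017578) 224 [ 0.6405 -0.154 ]
blue (374.268310546875, 249.9146728515625) (18.74085235595703, 19.52172088623047) 109 [ 0.4652 -0.1733]
red (316.39111328125, 255.9109344482422) (20.333969116210938, 19.77109146118164) 145 [0.4451 0.0019]Traceback (most recent call last):
  File "<stdin>", line 7, in <module>
  File "h.py", line 18, in blob
    (cu,cv_),(w,h),a=cv2.minAreaRect(cv2.findNonZero(m)); return (cu,cv_),(w,h),cv2.countNonZero(m)
                     ~~~~~~~~~~~~~~~^^^^^^^^^^^^^^^^^^^^
cv2.error: OpenCV(4.12.0) /io/opencv/modules/imgproc/src/convhull.cpp:143: error: (-215:Assertion failed) total >= 0 && (depth == CV_32F || depth == CV_32S) in function 'convexHull'
```

```bash
cat > m.py <<'E'
from h import *
c,im=shot("top")
uv=dict(yellow=(311,198),green=(369,192),blue=(375,250),red=(317,256))
P={}
for k,(lo,hi) in COL.items():
    p,s,n=blob(im,lo,hi,*uv[k],24); P[k]=onz(c,*p,.046)[:2]
C=np.mean(list(P.values()),0); print("C",C,"hub",onz(c,343,224,.072).round(4))
for k in P: d=P[k]-C; print(k,np.hypot(*d),np.degrees(np.arctan2(d[1],d[0])))
hsv=cv2.cvtColor(im,cv2.COLOR_RGB2HSV); print(hsv[284,350],hsv[224,343],hsv[260,347])
p,s,n=blob(im,(10,215,150),(22,255,255),350,284,10); q=onz(c,*p,.078)[:2]; d=q-C; print("ptr",p,s,n,q,np.hypot(*d),np.degrees(np.arctan2(d[1],d[0])))
cv2.imwrite("pics/crop.png",cv2.resize(im[170:300,240:440],None,fx=4,fy=4,interpolation=cv2.INTER_CUBIC)[:,:,::-1])
for n,z,u,v in(("mug",.09,271,200),("glue",.13,406,181),("tape",.025,325,160)): print(n,onz(c,u,v,z))
E
python3 m.py
```

```text
C [ 0.54304485 -0.07564548] hub [ 0.5419 -0.0772  0.072 ]
yellow 0.12559714873418337 51.447637649133945
green 0.12464295400846732 -38.86463709170822
blue 0.12465480451701731 -128.56774964001949
red 0.12460790319633624 141.5685767019255
[ 23 196 254] [ 7 64 88] [ 23 190 254]Traceback (most recent call last):
  File "m.py", line 10, in <module>
    p,s,n=blob(im,(10,215,150),(22,255,255),350,284,10); q=onz(c,*p,.078)[:2]; d=q-C; print("ptr",p,s,n,q,np.hypot(*d),np.degrees(np.arctan2(d[1],d[0])))
          ~~~~^^^^^^^^^^^^^^^^^^^^^^^^^^^^^^^^^^^^^^^^^
  File "h.py", line 18, in blob
    (cu,cv_),(w,h),a=cv2.minAreaRect(cv2.findNonZero(m)); return (cu,cv_),(w,h),cv2.countNonZero(m)
                     ~~~~~~~~~~~~~~~^^^^^^^^^^^^^^^^^^^^
cv2.error: OpenCV(4.12.0) /io/opencv/modules/imgproc/src/convhull.cpp:143: error: (-215:Assertion failed) total >= 0 && (depth == CV_32F || depth == CV_32S) in function 'convexHull'
```

```bash
sed -i 's/(10,215,150),(22,255,255),350,284,10/(19,170,180),(25,255,255),350,284,10/' m.py
cat >> m.py <<'E'
m=cv2.inRange(hsv,(19,170,180),(25,255,255)); m[:246]=0; m[278:]=0; m[:,:335]=0; m[:,362:]=0
v,u=np.nonzero(m); q=onz(c,u.mean(),v.mean(),.004)[:2]; d=q-C; print("strip",len(u),u.mean(),v.mean(),np.hypot(*d),np.degrees(np.arctan2(d[1],d[0])))
E
python3 m.py
```

```text
C [ 0.5429229  -0.07560173] hub [ 0.5419 -0.0772  0.072 ]
yellow 0.12544271509343258 51.48249725644328
green 0.12489597259889178 -38.783640381216784
blue 0.1246130398925638 -128.51136823377328
red 0.12490821649014548 141.59696160986613
[ 23 195 254] [ 7 63 89] [ 23 192 254]
ptr (350.5, 281.5) (15.0, 9.0) 82 [ 0.37437365 -0.10013848] 0.17032586929550642 -171.7172853489492
mug [0.60980981 0.13631852 0.09      ]
glue [ 0.66430404 -0.25329291  0.13      ]
tape [ 0.74411793 -0.02025405  0.025     ]
strip 159 346.69182389937106 262.20754716981133 0.1197433262141625 -172.2860851438859
```

View pics/crop.png

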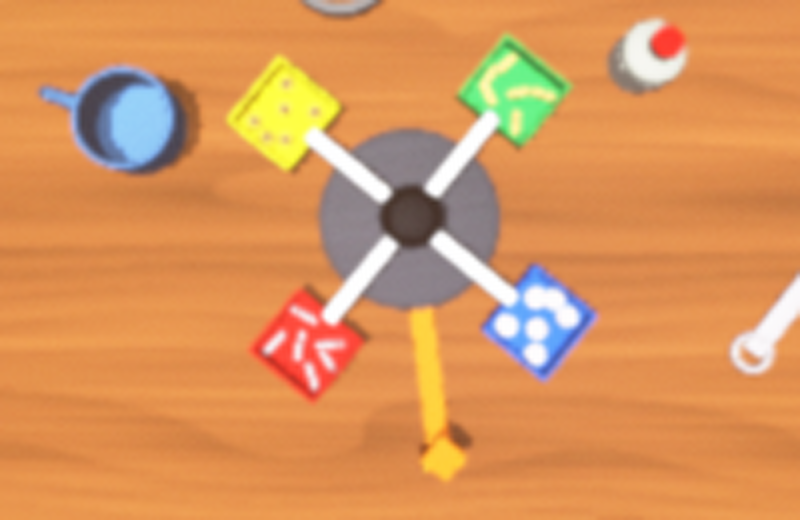

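Yellow stands at 51.5° about C (0.543,-0.076) and the pointer at about 188°, so I need to turn it +136.5° counter-clockwise. I'll put closed fingers in the gap between green and yellow and push yellow's spoke.

Emit:
move_arm(
  motion=[
    [0.4,-0.2,0,0,0,0.04],
    [0.8,-0.4,0,0,0,0.09],
    [0.95,-0.5,0,0,0,0.09],
    [0.95,-0.5,0,0,0,0.09],
  ],
  fingers=-1,
  newtons=10,
)

```text
time: 0.75
tool_pos: [0.2198, -0.4316, 0.2269]
tool_rot: [3.141, 0.0, -0.005]
contact_force: [-0.8, -0.5, 0.2]
opening: 0.0563
grip_force: 0.0
```

Emit:
move_arm(
  motion=[
    [0.4,-0.4,0,0,0,0],
    [0.8,-0.8,0,0,0,0],
    [1,-1,0,0,0,0],
    [1,-1,0,0,0,0],
  ],
)

```text
time: 1.25
tool_pos: [0.3209, -0.333, 0.2268]
tool_rot: [3.141, 0.0, -0.006]
contact_force: [-0.6, 0.3, 0.0]
opening: 0.0168
grip_force: 0.0
```

Emit:
move_arm(
  motion=[
    [0.4,-0.4,0,0,0,0],
    [0.8,-0.8,0,0,0,0],
    [1,-1,0,0,0,0],
    [1,-1,0,0,0,0],
  ],
)

```text
time: 1.75
tool_pos: [0.4219, -0.2346, 0.2266]
tool_rot: [3.141, 0.0, -0.008]
contact_force: [-0.2, -0.4, -0.1]
opening: 0.0002
grip_force: 0.0
```

Emit:
move_arm(
  motion=[
    [0.4,-0.4,0,0,0,0.05],
    [0.8,-0.8,0,0,0,0.1],
    [1,-1,0,0,0,0.15],
    [1,-1,0,0,0,0.2],
    [1,-1,0,0,0,0.21],
    [1,-1,0,0,0,0.21],
  ],
)

```text
time: 2.5
tool_pos: [0.5219, -0.1365, 0.2267]
tool_rot: [3.141, -0.0, -0.669]
contact_force: [-0.4, 0.8, 1.0]
opening: 0.001
grip_force: 0.0
```

Emit:
move_arm(
  motion=[
    [0,-0.4,0,0,0,0],
    [0.07,-0.8,0,0,0,0],
    [0.1,-1,0.3,0,0,0],
    [0.1,-1,0.6,0,0,0],
    [0.1,-1,0.6,0,0,0],
  ],
)

```text
time: 3.12
tool_pos: [0.5908, -0.0631, 0.1645]
tool_rot: [3.139, 0.005, -0.669]
contact_force: [-0.5, -0.5, 0.5]
opening: 0.0003
grip_force: 0.0
```

Emit:
move_arm(
  motion=[
    [0.04,-0.16,0,0,0,0],
    [0.04,-0.16,0.2,0,0,0],
    [0.04,-0.16,0.3,0,0,0],
    [0.04,-0.16,0.3,0,0,0],
    [0.04,-0.16,0.3,0,0,0],
  ],
)

```text
time: 3.75
tool_pos: [0.606, -0.0527, 0.1377]
tool_rot: [-3.141, -0.001, -0.67]
contact_force: [-0.3, -0.3, -0.1]
opening: 0.0004
grip_force: 0.0
```

Run:
```python
from h import *
a=[]
for n,s in(("scene",np.s_[110:240,230:430]),("top",np.s_[160:290,250:450])):
    c,im=shot(n); a.append(cv2.resize(im[s],None,fx=3,fy=2.2 if 0 else 3,interpolation=cv2.INTER_CUBIC))
x=np.vstack(a); x=cv2.resize(x,(460,598)); cv2.imwrite("pics/a.png",x[:,:,::-1])
```

```text
(no output)
```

View pics/a.png

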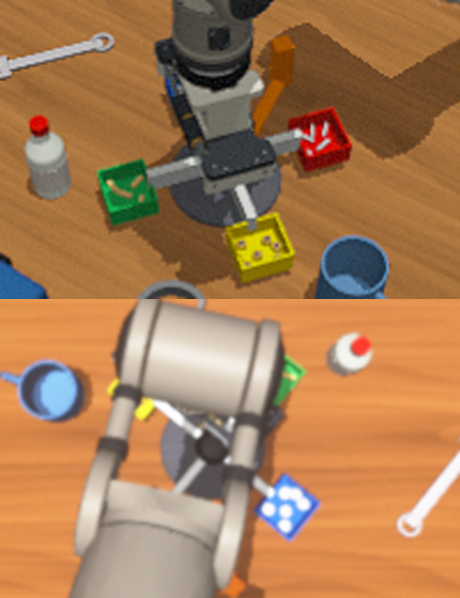

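The hand is above the green–yellow gap as planned, with the wheel unmoved. In the lower (top) half, the hub is at (211,447) and the blue tray at (288,506). Going down now.

Emit:
move_arm(
  motion=[
    [0,0.02,0.2,0,0,0],
    [0,0.02,0.4,0,0,0],
    [0,0.02,0.55,0,0,0],
    [0,0.02,0.7,0,0,0],
    [0,0.02,0.8,0,0,0],
    [0,0.02,0.9,0,0,0],
    [0,0.02,1,0,0,0],
    [0,0.02,1,0,0,0],
    [0,0.02,1,0,0,0],
  ],
)

```text
time: 4.97
tool_pos: [0.6045, -0.0542, 0.037]
tool_rot: [-3.141, -0.001, -0.67]
contact_force: [-0.0, 0.6, 0.4]
opening: 0.0005
grip_force: 0.0
```

Emit:
move_arm(
  motion=[
    [-0.03,0,0.04,0,0,0],
    [-0.06,0,0.04,0,0,0],
    [-0.09,0,0.04,0,0,0],
    [-0.12,0,0.04,0,0,0],
    [-0.14,0,0.04,0,0,0],
    [-0.16,0,0.04,0,0,0],
    [-0.16,0,0.04,0,0,0],
  ],
)

```text
time: 5.85
tool_pos: [0.5916, -0.0442, 0.0328]
tool_rot: [3.142, -0.0, -0.67]
contact_force: [-0.5, 0.5, -0.3]
opening: 0.0003
grip_force: 0.0
```

Run:
```python
import numpy as np
p=np.array([.0186,-.055])
for a in range(3,37,3):
    t=-np.radians(a); R=np.array([[np.cos(t),-np.sin(t)],[np.sin(t),np.cos(t)]])
    print(a,((R@p-p)*10).round(3),round(-a/180,4))
```

```text
3 [-0.029 -0.009] -0.0167
6 [-0.059 -0.016] -0.0333
9 [-0.088 -0.022] -0.05
12 [-0.118 -0.027] -0.0667
15 [-0.149 -0.029] -0.0833
18 [-0.179 -0.031] -0.1
21 [-0.209 -0.03 ] -0.1167
24 [-0.24  -0.028] -0.1333
27 [-0.27  -0.024] -0.15
30 [-0.3   -0.019] -0.1667
33 [-0.33  -0.013] -0.1833
36 [-0.359 -0.004] -0.2
```

Emit:
move_arm(
  motion=[
    [-0.029,-0.009,0,0,0,-0.0167],
    [-0.059,-0.016,0,0,0,-0.0333],
    [-0.088,-0.022,0,0,0,-0.05],
    [-0.118,-0.027,0,0,0,-0.0667],
    [-0.149,-0.029,0,0,0,-0.0833],
    [-0.179,-0.031,0,0,0,-0.1],
    [-0.209,-0.03,0,0,0,-0.1167],
    [-0.24,-0.028,0,0,0,-0.1333],
    [-0.27,-0.024,0,0,0,-0.15],
    [-0.3,-0.019,0,0,0,-0.1667],
    [-0.33,-0.013,0,0,0,-0.1833],
    [-0.359,-0.004,0,0,0,-0.2],
  ],
)

```text
time: 7.35
tool_pos: [0.5646, -0.0219, 0.0328]
tool_rot: [3.141, -0.002, -0.04]
contact_force: [2.5, -0.9, -1.2]
opening: 0.0004
grip_force: 1.2
```

```bash
cat > w.py <<'E'
from h import *
import sys
C=np.array([.5425,-.0763]); c,im=shot("top"); hsv=cv2.cvtColor(im,cv2.COLOR_RGB2HSV)
k=np.zeros(im.shape[:2],np.uint8); cv2.circle(k,(343,226),66,255,-1)
for n,(lo,hi) in COL.items():
    if n=="yellow": lo=(27,)+lo[1:]
    m=cv2.inRange(hsv,np.array(lo),np.array(hi))&k; N=cv2.countNonZero(m)
    if N<15: print(n,N); continue
    (u,v),s,a=cv2.minAreaRect(cv2.findNonZero(m)); d=onz(c,u,v,.046)[:2]-C
    print(n,N,np.round(s,1),"r",np.hypot(*d).round(4),"ang",np.degrees(np.arctan2(d[1],d[0])).round(1))
o=robot.observe(); T=o["tool_pos"]; y=o["tool_rot"][2]; d=T[:2]-C
print("tool frame p",d@[np.cos(y),np.sin(y)],d@[np.sin(y),-np.cos(y)],"theta",np.degrees(y)+90)
E
python3 w.py
```

```text
yellow 72 [23.8 79.8] r 0.0833 ang 36.6
green 230 [20.6 19.2] r 0.1259 ang -4.0
blue 99 [18.6 18.4] r 0.1233 ang -94.2
red 52 [ 6.2 19.4] r 0.1281 ang -175.1
tool frame p 0.019491583944365537 -0.055325592641912474 theta 87.84096915182171
```

The wheel turned about 34.5° under a light 2.5 N contact, so I'll continue.

Emit:
move_arm(
  motion=[
    [-0.029,-0.009,0,0,0,-0.0167],
    [-0.059,-0.016,0,0,0,-0.0333],
    [-0.088,-0.022,0,0,0,-0.05],
    [-0.118,-0.027,0,0,0,-0.0667],
    [-0.149,-0.029,0,0,0,-0.0833],
    [-0.179,-0.031,0,0,0,-0.1],
    [-0.209,-0.03,0,0,0,-0.1167],
    [-0.24,-0.028,0,0,0,-0.1333],
    [-0.27,-0.024,0,0,0,-0.15],
    [-0.3,-0.019,0,0,0,-0.1667],
    [-0.33,-0.013,0,0,0,-0.1833],
    [-0.359,-0.004,0,0,0,-0.2],
  ],
)

```text
time: 8.9
tool_pos: [0.5286, -0.0197, 0.0329]
tool_rot: [3.141, -0.001, 0.588]
contact_force: [2.0, 1.1, -1.2]
opening: 0.0002
grip_force: 1.2
```

Emit:
move_arm(
  motion=[
    [-0.029,-0.009,0,0,0,-0.0167],
    [-0.059,-0.016,0,0,0,-0.0333],
    [-0.088,-0.022,0,0,0,-0.05],
    [-0.118,-0.027,0,0,0,-0.0667],
    [-0.149,-0.029,0,0,0,-0.0833],
    [-0.179,-0.031,0,0,0,-0.1],
    [-0.209,-0.03,0,0,0,-0.1167],
    [-0.24,-0.028,0,0,0,-0.1333],
    [-0.27,-0.024,0,0,0,-0.15],
    [-0.3,-0.019,0,0,0,-0.1667],
    [-0.33,-0.013,0,0,0,-0.1833],
    [-0.359,-0.004,0,0,0,-0.2],
  ],
)

```text
time: 10.4
tool_pos: [0.4981, -0.0391, 0.0328]
tool_rot: [3.141, -0.001, 1.216]
contact_force: [1.2, 2.9, 0.2]
opening: 0.0004
grip_force: 1.2
```

```bash
python3 w.py
```

```text
yellow 11
green 182 [19.3 20.2] r 0.1259 ang 67.8
blue 105 [19.3 18. ] r 0.1242 ang -21.8
red 165 [19.9 20.3] r 0.1236 ang -112.0
tool frame p 0.019166558562570383 -0.054633805683131115 theta 159.78898720904718
```

Yellow is at 158.0° and the target is 188.0°, so 30° remain; slowing at the end.

Emit:
move_arm(
  motion=[
    [-0.029,-0.009,0,0,0,-0.0167],
    [-0.059,-0.016,0,0,0,-0.0333],
    [-0.088,-0.022,0,0,0,-0.05],
    [-0.118,-0.027,0,0,0,-0.0667],
    [-0.149,-0.029,0,0,0,-0.0833],
    [-0.179,-0.031,0,0,0,-0.1],
    [-0.209,-0.03,0,0,0,-0.1167],
    [-0.24,-0.028,0,0,0,-0.1333],
    [-0.26,-0.026,0,0,0,-0.145],
    [-0.28,-0.022,0,0,0,-0.156],
    [-0.29,-0.021,0,0,0,-0.162],
    [-0.29,-0.021,0,0,0,-0.162],
  ],
)

```text
time: 11.95
tool_pos: [0.4858, -0.0658, 0.0328]
tool_rot: [3.141, 0.0, 1.723]
contact_force: [0.3, 1.1, 1.2]
opening: 0.0006
grip_force: 0.8
```

```bash
python3 w.py
```

```text
yellow 12
green 198 [19.3 19.7] r 0.1249 ang 96.8
blue 106 [17.8 19.2] r 0.125 ang 7.2
red 164 [19.9 19.8] r 0.124 ang -82.6
tool frame p 0.0190147587698332 -0.054420608381090474 theta 188.73570909139548
```

Yellow is at about 187.1°, within 1° of the pointer. Backing off and lifting away.

Emit:
move_arm(
  motion=[
    [0.04,0,0,0,0,0],
    [0.1,0,0,0,0,0],
    [0.15,0,0,0,0,0],
    [0.17,0,0,0,0,0],
    [0.17,0,-0.2,0,0,0],
    [0.17,0,-0.5,0,0,0],
    [0.17,0,-0.8,0,0,0],
    [0.17,0,-1,0,0,0],
    [0.17,0,-1,0,0,0],
  ],
)

```text
time: 13.12
tool_pos: [0.484, -0.0492, 0.1339]
tool_rot: [3.139, 0.002, 1.724]
contact_force: [0.3, 0.2, -0.9]
opening: 0.0007
grip_force: 0.0
```

Emit:
move_arm(
  motion=[
    [0,0,-0.3,0,0,0],
    [0,0,-0.7,0,0,0],
    [0.3,0,-1,0,0,0],
    [0.7,0,-1,0,0,0],
    [1,0,-1,0,0,0],
    [1,0,-1,0,0,0],
  ],
)

```text
time: 13.88
tool_pos: [0.4671, 0.0513, 0.2316]
tool_rot: [-3.14, -0.0, 1.727]
contact_force: [0.2, -0.2, -1.0]
opening: 0.0003
grip_force: 0.0
```

Emit:
move_arm(
  motion=[
    [0.3,0,0,0,0,0],
    [0.7,0,0,0,0,0],
    [1,0,0,0,0,0],
    [1,0,0,0,0,0],
    [1,0,0,0,0,0],
  ],
)

```text
time: 14.5
tool_pos: [0.4528, 0.1476, 0.2321]
tool_rot: [-3.141, 0.001, 1.724]
contact_force: [0.1, -0.8, -0.3]
opening: 0.0003
grip_force: 0.0
```

```bash
python3 w.py
python3 - <<'E'
from h import *
c,im=shot("top"); cv2.imwrite("pics/end.png",cv2.resize(im[150:310,230:450],None,fx=3,fy=3,interpolation=cv2.INTER_CUBIC)[:,:,::-1])
E
```

```text
yellow 410 [81.7 27.8] r 0.0912 ang 146.6
green 247 [20.7 20.1] r 0.1261 ang 97.0
blue 97 [17.7 19. ] r 0.1247 ang 7.1
red 145 [19.6 19.5] r 0.1245 ang -82.5
tool frame p 0.23480648071610535 -0.05467018783841391 theta 188.732106845763
```

View pics/end.png

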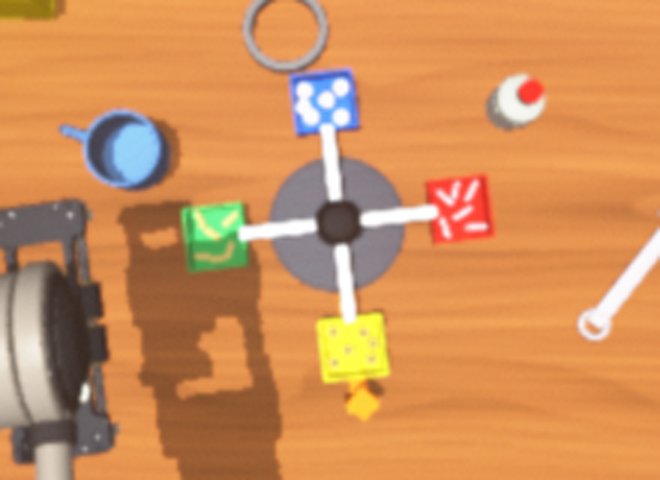

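The yellow tray (352,347) sits squarely at the orange pointer (362,402). The hand is clear of the wheel, and the bystanders in view are where they were.

```bash
python3 -c "
from cell import robot
print(robot.hand_in())"
```

```text
the job is handed in; nothing more can be done
None
```

I pushed the yellow tray round to the pointer, within about 1° (roughly 2–3 mm) by my camera measurement. I then took the hand clear and handed the job in at about 15 s; the hand-in did not report a verdict.

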